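# Hold both release keys to run out the build plate

### The job

Press the two round release keys on the 3D printer's plate dock down together, one fingertip on each, and hold both fully down until the build plate has glided all the way out at the back, with the printed box still standing on it; then let both keys come up and move clear. Do not press the square key, and do not lift or push the box, spool, cup or scraper.

Things in the scene. Friction and masses are not known exactly. Their poses are not given: they have to be found in the camera images.
- dock: Fixed light-grey plate dock. Its origin is on the table, below the midpoint between the two round keys; its x axis points to the back (away from the keys, over the plate), y along the line of the keys, to the left, z up. Front deck: x -45 to 45 mm, y -110 to 110 mm, flat top 45 mm above the table, with the keys on it. Behind it a lower bay, x 45 to 215 mm, carries the build plate.
- key_left_top (a point): Centre of the top face of the left round release key (dock y = +30 mm): grey, round, 26 mm across, in a round metal collar 42 mm across whose top is 57 mm above the table. The key's top stands 67 mm above the table when up (10 mm above the collar). This point moves down with the key. The two keys are 60 mm apart, centre to centre.
- key_right_top (a point): The same for the right round release key (dock y = -30 mm).
- key_left (a joint): How far the left key is pressed, m: 0 up, 0.007 fully down (7 mm travel, straight down). It springs back up: it starts to move at 1.5 N and takes 5 N to go fully down. It also carries a latch pin that holds the plate back and adds up to about 1.5 N of rubbing.
- key_right (a joint): The same for the right key.
- side_key (a joint): Square grey key, 18 mm wide, on the deck at dock x = 0, y = -88 mm, top 58 mm above the table: not to be pressed. 0 up, 0.005 fully down.
- plate_mid (a point): Centre of the upper face of the build plate: a flat metal plate, 150 mm (x) by 190 mm (y), 5 mm thick, upper face 42 mm above the table, its centre at dock x = 130 mm at the start. It is pushed by a damped spring along dock +x, away from the keys, but latched; it is freed only while both keys are down at once (about 5 mm or more), then glides out by itself in about 2 to 3 s to its stop at dock x = 170 mm, and stays there when the keys are let up.
- print_mid (a point): Centre (half-way up) of the cream printed open box, 60 x 45 x 26 mm, walls 4 mm, standing loose on the build plate; it rides along with the plate.
- spool_mid (a point): Centre of the black filament spool lying flat on the table to the left of the dock, 100 mm across, 40 mm high.
- cup_mid (a point): Centre of the cream printed cup standing on the table to the right of the dock, 52 mm across at the rim, 50 mm high.
- scraper: Scraper, 180 mm long, lying flat on the table in front of the dock, between it and the robot; along its own x axis. Origin under its middle.
There are look-alikes about, which are no part of the job. What is shaped like the part that bears print_mid but pink or yellow is not meant.

How it is judged (in metres and radians):
On the way, in this order (a step that is already met when the one before it is completed fails the run):
1. both round keys are held down together by the fingers (value of joint each of key_left, key_right above 0.005 m and contact force between the fingers and key_left above 0.8 N and contact force between the fingers and key_right above 0.8 N), for 0.3 s.
2. the build plate has run all the way out with both keys still held (all of step 1 and x of plate_mid in the frame of dock above 0.164 m), for 0.3 s.
At the end, for the whole second after the job is handed in: Both keys were held 5 mm or more down by the fingers until the plate was out, and are up again (under 2 mm); plate centre beyond dock x = 164 mm; box upright (0.2 rad) and at rest on the plate; square key not pressed; spool, cup and scraper within 20 mm of their starts (value of joint each of key_left, key_right, side_key below 0.002 m and x of plate_mid in the frame of dock above 0.164 m and linear speed of print_box below 0.02 m/s and z of print_mid in the frame of plate_mid between 0.006 and 0.02 m and angle between print_mid's own z axis and vertical below 0.2 rad and distance of each of spool_mid, cup_mid, scraper from where it was at the start of the episode below 0.02 m); the robot touches nothing.
It fails at once if one round key is pressed home while the other is still up (not pressed together) ((value of joint key_left above 0.005 m and value of joint key_right below 0.001 m) or (value of joint key_right above 0.005 m and value of joint key_left below 0.001 m)).
It fails at once if the square key is pressed (value of joint side_key above 0.003 m).
It fails at once if the printed box is lifted off the plate, tipped or knocked off (not (z of print_mid in the frame of plate_mid below 0.02 m) or not (z of print_mid in the frame of plate_mid above 0.006 m) or not (angle between print_mid's own z axis and vertical below 0.2 rad)).
It fails at once if the robot pushes the printed box (contact force between any of the arm, the fingers and print_box above 1 N).
It fails at once if the spool, cup or scraper is moved or lifted (not (distance of spool_mid from where it was at the start of the episode below 0.02 m) or not (distance of cup_mid from where it was at the start of the episode below 0.02 m) or not (distance of scraper from where it was at the start of the episode below 0.02 m)).
It also fails if it takes over 32 s, if anything falls off the work surface, if the arm or the gripper's body presses on something with over 40 N, if the wrist force passes 120 N, or if a joint passes its speed limit or range.

### The arm

A 6-joint arm with a two-finger parallel gripper is mounted at the origin on the work surface. World frame = base frame: x ahead of the robot, y to its left, z up, the work surface at z = 0. Lengths are in m, angles in degrees, forces in N, time in s.
With the tool pointing down it reaches from about 0.35 to 0.875 m from the base axis. Payload 4.2 kg.
Tool frame: the origin (TCP) lies between the finger pads; the fingertips stand 25 mm ahead of it and the grasp point (between the pads) lies 6 mm ahead of it (r.tips_ahead is the distance from the TCP to the fingertips, in m); z points along the fingers, y is the direction in which the jaws open and shut (so a half turn about z gives the same grasp; the last joint's range is limited). The gripper opens to 87 mm and grips with 3 to 60 N. Pads are 19 mm wide; open, the fingers measure 117 mm over their backs; the gripper's body (75 mm by 190 mm) begins 51 mm behind the grasp point.
Start: joints at [14.817, 22.042, 0.453, 0, -68.411, -14.817], TCP at [0.625, 0, 0.216] pointing down, gripper open.
Joint ranges: [-179.83, 179.83], [-69.29, 118.12], [-61.27, 80.66], [-181.25, 117.63], [-171.15, -9.14], [-177.46, 177.46]. Speed limits (degrees/s): [159.86, 159.86, 180, 180, 180, 180].

### API

Orientations are given as a 3x3 rotation matrix whose columns are the frame's x, y, z axes.
In Python, from station import r, vision, finish_job gives the robot as it stands.
- The arm moves only by the shell command python3 -m jog 'ROWS'. ROWS is a JSON object of lists of equal length, an entry for each row: "rot": the turn, a rotation vector about the world's x, y, z in degrees, a list of three; "delta_pos": the shift along the world's x, y, z in mm, a list of three; "grip": the opening in per cent of the stroke, from 0 (shut) to 100 (fully open). A call has 1 to 10 rows; each row shifts and turns the commanded pose from where the row before left it; what a row does not reach is not made up. A row lasts 1/12 s, in which the tool goes at most 41.7 mm and 7.16 degrees, less where a joint would pass 70% of its speed; a pose out of reach is approached as far as the arm can. A call with a gripper value outside its range is refused whole. The fingers move at their own pace and stop on an object; the grip force is fixed at half the most. Time passes only in rows, so rows that do not move let the fingers close. It gives the time, the measured TCP pose, the force and the opening at its end, in the units of the state.
- r.sense(): the state, without advancing time (a new reading comes with each control period).
- vision.capture(name): name is "scene" or "side" or "wrist"; returns a dict with "frame" (480x640x3 uint8, red, green, blue), "K" (3x3 intrinsics, pixels), "xyz" and "orientation" of the camera in the world. Camera axes: x right, y up, looking along -z (the intrinsics and any distortion apply to the point x, -y, -z); pixel columns grow to the right and rows downward; lengths in m; the calibration is good to about 2 mm. The wrist camera is an equidistant fisheye: a pixel r from the principal point sees the ray r / f radians off the axis. A picture is of the moment at which its call begins. There is no depth.
- finish_job(): hands the job in, once; it reports no verdict.
The state is a dict: "time_s": time; "joints": joint angles; "joint_velocities": joint speeds; "effort": joint torques, N m; "tcp_pos": TCP position; "ee_rot": TCP orientation; "wrist_force": force on the tool from outside, world axes, zero at the start; "moment": the same for the moment, N m; "gripper_width": opening from 0.0 (shut) to 1.0 (fully open).
Only numpy, scipy, OpenCV 4.12 (cv2) and the standard library are available. Lean on these libraries where they do the work, as an engineer would, in place of code of your own. Each camera call takes 0.05 s, during which the arm holds its last target. There are 200 camera calls.

## Working session

There is one attempt and no reset: what is moved stays moved. The work goes in short steps, Python scripts to look and compute and a shell command to move; the robot and the scene stay as the last step left them, time stands still between calls to the robot, and variables do not carry over. Pictures are saved under pics/ and viewed, about 8 in all and at most 12, crops included, and the job is handed in when it is done.

```bash
mkdir -p pics; ls; cat > h.py <<'E'
import numpy as np, cv2
from station import r, vision
def snap(name,fn):
    c=vision.capture(name); cv2.imwrite(f'pics/{fn}.png',c['frame'][:,:,::-1]); 
    np.savez(f'pics/{fn}.npz',**{k:np.array(v) for k,v in c.items() if k in('frame','K','xyz','orientation')}); 
    return c
E
python3 - <<'E'
from h import *
for n in ('scene','side','wrist'):
    c=snap(n,n+'0'); print(n,[ (k,np.round(v,4).tolist()) for k,v in c.items() if k!='frame'])
s=r.sense(); print(s, r.tips_ahead)
E
```

```text
pics
scene [('K', [[452.3972, 0.0, 317.8898], [0.0, 452.3972, 233.02], [0.0, 0.0, 1.0]]), ('xyz', [0.9818, -0.3844, 0.9011]), ('orientation', [[0.7687, -0.5233, 0.3677], [0.6395, 0.6167, -0.459], [0.0134, 0.588, 0.8087]])]
side [('K', [[507.5462, 0.0, 319.7075], [0.0, 507.5462, 233.8519], [0.0, 0.0, 1.0]]), ('xyz', [0.1329, -0.4473, 0.6906]), ('orientation', [[0.7191, 0.4663, -0.5152], [-0.6948, 0.474, -0.5409], [-0.0081, 0.7469, 0.6649]])]
wrist [('K', [[371.6483, 0.0, 315.6281], [0.0, 371.6483, 240.6059], [0.0, 0.0, 1.0]]), ('xyz', [0.6258, -0.0652, 0.3842]), ('orientation', [[-1.0, -0.0002, 0.0023], [-0.0003, -0.9696, -0.2448], [0.0023, -0.2448, 0.9696]])]
{'time_s': 0.15, 'joints': array([ 1.48174134e+01,  2.20797901e+01,  3.98140603e-01, -1.98162413e-02,
       -6.84092104e+01, -1.48160205e+01]), 'joint_velocities': array([ 0.02831101, -0.25686866,  0.24634703,  0.17804738, -0.05894362,
        0.08089841]), 'effort': array([ 3.86667998e-04, -3.91052306e+01,  1.87588084e+01,  4.22235444e+00,
        1.23758311e-02, -1.38926293e-04]), 'tcp_pos': array([6.24548609e-01, 2.32634135e-05, 2.15124353e-01]), 'ee_rot': array([[-1.03134642e-04, -9.99998690e-01, -1.61529280e-03],
       [-9.99999990e-01,  1.03287664e-04, -9.46501306e-05],
       [ 9.48168464e-05,  1.61528302e-03, -9.99998691e-01]]), 'wrist_force': array([ 0.01190973,  0.05408219, -0.03231904]), 'moment': array([ 0.04894118, -0.00220276, -0.02048078]), 'gripper_width': 1.0023700476282542} 0.025
```

View pics/scene0.png

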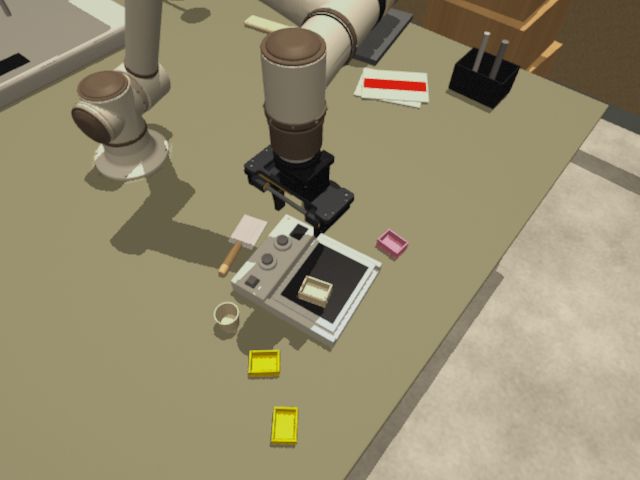

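View pics/side0.png

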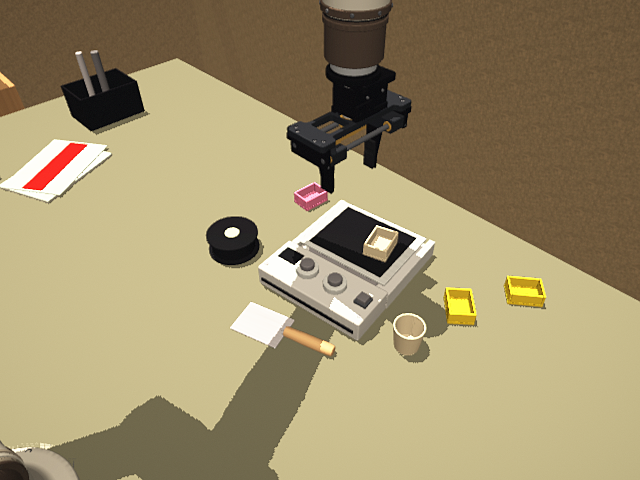

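View pics/wrist0.png

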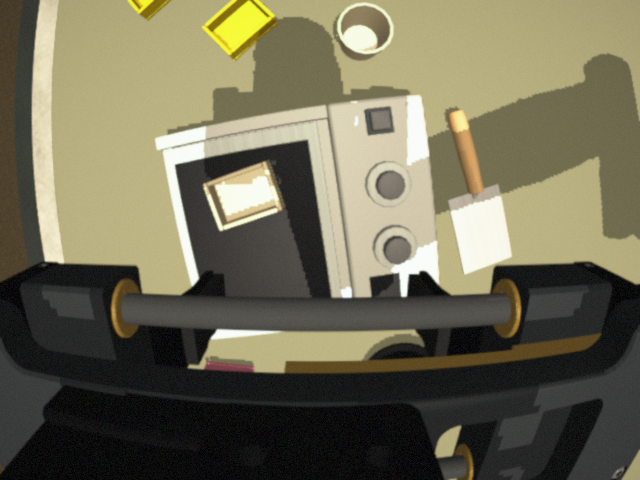

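The scene view shows the left key near (283,242) and the right near (267,261). In the side view they are at (307,265) and (335,281), and in the wrist view at (397,246) and (390,184), with the square key at (380,120) and the scraper clear in front. Next I'll segment the dark key tops and triangulate them.

```bash
cat > m.py <<'E'
from h import *
def load(fn): return dict(np.load(f'pics/{fn}.npz'))
def ray(c,uv,fish=False):
    K=c['K'];x=(uv[0]-K[0,2])/K[0,0];y=(uv[1]-K[1,2])/K[1,1]
    if fish:
        t=np.hypot(x,y); d=np.array([x/t*np.sin(t),-y/t*np.sin(t),-np.cos(t)])
    else: d=np.array([x,-y,-1.])
    d=c['orientation']@d; return c['xyz'],d/np.linalg.norm(d)
def plane(c,uv,z,fish=False):
    o,d=ray(c,uv,fish); return o+d*(z-o[2])/d[2]
def tri(rays):
    A=0;b=0
    for o,d in rays: P=np.eye(3)-np.outer(d,d);A=A+P;b=b+P@o
    return np.linalg.solve(A,b)
def blob(c,uv,half):
    g=cv2.cvtColor(c['frame'],cv2.COLOR_RGB2GRAY); u,v=uv
    w=cv2.resize(g[v-half:v+half+1,u-half:u+half+1],None,fx=8,fy=8,interpolation=cv2.INTER_CUBIC)
    _,m=cv2.threshold(w,0,255,cv2.THRESH_BINARY_INV+cv2.THRESH_OTSU)
    n,l,st,ce=cv2.connectedComponentsWithStats(m)
    ctr=(2*half+1)*4; k=l[ctr,ctr]
    return ((ce[k]+.5)/8-.5+[u-half,v-half]), np.sqrt(st[k,4]/64*4/np.pi), st[k,:4]/8
E
python3 - <<'E'
from m import *
V={'scene0':((283,241),(267,260),(252,282),8,False),'side0':((307,264),(335,280),(362,299),11,False),'wrist0':((397,247),(389,184),(380,120),20,True)}
R=[[],[],[]]
for fn,(a,b,s,h,f) in V.items():
    c=load(fn)
    for i,uv in enumerate((a,b,s)):
        p,dia,bx=blob(c,uv,h); R[i].append(ray(c,p,f))
        print(fn,i,p.round(1),dia.round(1),bx.round(1),plane(c,p,.067 if i<2 else .058,f).round(4))
for x in R: print(tri(x).round(4), tri(x[:2]).round(4))
ims=[]
for fn,(a,b,s,h,f) in V.items():
    g=load(fn)['frame'][:,:,::-1]; w=g[b[1]-40:b[1]+41-0, b[0]-33:b[0]+34] if not f else cv2.resize(g[b[1]-96:b[1]+97,b[0]-80:b[0]+81],(67,81),interpolation=cv2.INTER_AREA)
    ims.append(cv2.resize(w,None,fx=3.9,fy=3.9,interpolation=cv2.INTER_CUBIC))
cv2.imwrite('pics/crops.png',np.hstack(ims))
E
```

```text
scene0 0 [282.  240.2] 11.7 [ 1.4  2.1 12.2 11.2] [0.5538 0.0214 0.067 ]
scene0 1 [266.9 258.9] 11.9 [ 2.5  1.6 11.9 11.8] [ 0.5623 -0.0369  0.067 ]
scene0 2 [251.9 281.5] 12.5 [ 0.6  1.2 15.4 13.4] [ 0.5728 -0.0952  0.058 ]
side0 0 [304.9 262.4] 16.6 [ 0.   0.  19.  18.5] [0.5459 0.0245 0.067 ]
side0 1 [334.6 279.3] 15.2 [ 3.4  3.5 15.6 14.6] [ 0.5542 -0.0401  0.067 ]
side0 2 [362.8 299.9] 16.2 [ 2.2  3.5 19.9 17.8] [ 0.5605 -0.0987  0.058 ]
wrist0 0 [396.5 249.3] 28.7 [ 5.5  8.5 29.  28.8] [0.5522 0.0229 0.067 ]
wrist0 1 [389.8 184.6] 29.7 [ 6.2  6.4 30.1 29.9] [ 0.5609 -0.0351  0.067 ]
wrist0 2 [378.7 120.3] 30.2 [ 4.1  6.4 30.2 29.1] [ 0.5699 -0.0912  0.058 ]
[0.5501 0.0259 0.0609] [0.5497 0.0267 0.0608]
[ 0.5592 -0.0345  0.0598] [ 0.559  -0.0346  0.0599]
[ 0.5679 -0.0921  0.0472] [ 0.5678 -0.0922  0.0473]
```

View pics/crops.png

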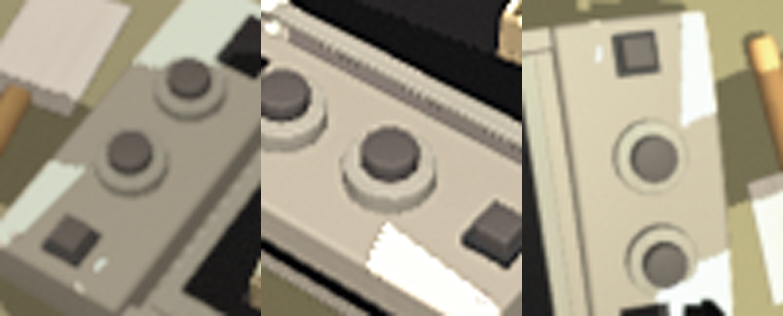

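The crops confirm that the dark blobs include some of the key sides, so the triangulated z of about 60 mm is plausible for the blob centroids. The key spacing of 61 mm and the square-key distance of 89 mm match the given sizes. The midpoint is about (0.5545, -0.004), and the dock yaw is about +8.6°. I'll turn the jaws onto the key line and narrow them to 45 mm, which puts the fingertip centres 60 mm apart.

```bash
python3 -m jog '{"rot":[[0,0,-6.8],[0,0,-6.8],[0,0,-6.8],[0,0,-6.8],[0,0,-6.8],[0,0,-6.8],[0,0,-6.8],[0,0,-6.8],[0,0,-6.8],[0,0,-6.8]],"delta_pos":[[-7,-0.4,0],[-7,-0.4,0],[-7,-0.4,0],[-7,-0.4,0],[-7,-0.4,0],[-7,-0.4,0],[-7,-0.4,0],[-7,-0.4,0],[-7,-0.4,0],[-7,-0.4,0]],"grip":[52,52,52,52,52,52,52,52,52,52]}'
python3 -m jog '{"rot":[[0,0,-6.7],[0,0,-6.7],[0,0,0],[0,0,0],[0,0,0]],"delta_pos":[[0,0,-12],[0,0,-12],[0,0,-12],[0,0,0],[0,0,0]],"grip":[52,52,52,52,52]}'
python3 - <<'E'
from m import *
c=snap('wrist','wrist1'); s=r.sense(); print(s['tcp_pos'].round(4),s['ee_rot'].round(3).tolist(),s['gripper_width'],c['xyz'].round(3),c['orientation'].round(3).tolist())
E
```

```text
time_s: 0.98
tcp_pos: [0.5543, -0.004, 0.2156]
ee_rot: [[-0.929, -0.369, -0.001], [-0.369, 0.929, -0.0], [0.001, 0.0, -1.0]]
wrist_force: [-0.5, -0.3, 0.3]
gripper_width: 0.522
time_s: 1.4
tcp_pos: [0.5546, -0.0041, 0.1794]
ee_rot: [[-0.989, -0.15, -0.002], [-0.15, 0.989, -0.001], [0.002, -0.0, -1.0]]
wrist_force: [0.0, 0.5, 0.4]
gripper_width: 0.52
[ 0.5552 -0.004   0.1802] [[-0.989, -0.15, 0.0], [-0.15, 0.989, -0.0], [-0.0, -0.0, -1.0]] 0.5210493434174909 [ 0.49  -0.013  0.349] [[-0.151, -0.959, -0.24], [0.989, -0.146, -0.036], [-0.0, -0.243, 0.97]]
```

View pics/wrist1.png

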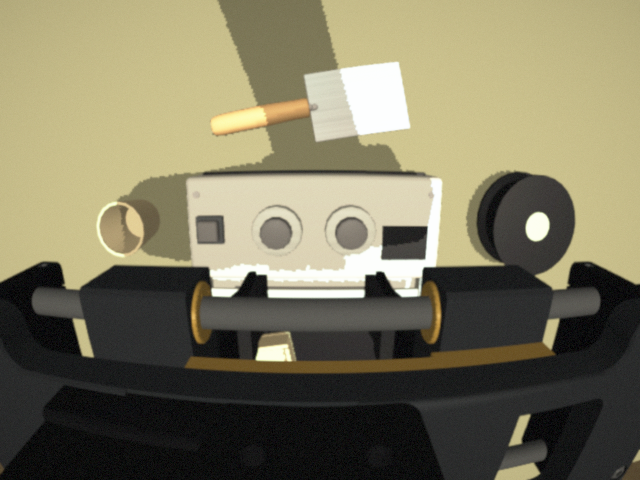

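The wrist view now shows both keys clearly at (276,232) and (351,232), with the square key at (209,229). The row line is level, so the yaw is close.

```bash
python3 - <<'E'
from m import *
c=load('wrist1'); P=[]
for uv,z in (((351,232),.065),((276,232),.065),((208,229),.056)):
    p,d,bx=blob(c,uv,20); q=plane(c,p,z,True); P.append(q); print(p.round(1),d.round(1),bx.round(1),q.round(4))
mid=(P[0]+P[1])/2; v=P[0]-P[1]; print(mid.round(4),np.linalg.norm(v)*1000,np.degrees(np.arctan2(-v[0],v[1])), np.linalg.norm(mid-P[2]))
d=mid-P[2]; print('yaw via side key',np.degrees(np.arctan2(-d[0],d[1])))
# collars via bright-ring HoughCircles
g=cv2.cvtColor(c['frame'],cv2.COLOR_RGB2GRAY)[195:270,235:395]
h=cv2.HoughCircles(cv2.resize(g,None,fx=4,fy=4,interpolation=cv2.INTER_CUBIC),cv2.HOUGH_GRADIENT,1,200,param1=100,param2=20,minRadius=84,maxRadius=120)
for x,y,rad in h[0]: print('collar',x/4+235,y/4+195,rad/4,plane(c,(x/4+235,y/4+195),.057,True).round(4))
E
```

```text
[350.8 232.8] 33.2 [ 3.9  4.8 33.  33.1] [0.5499 0.0242 0.065 ]
[275.5 232.7] 33.0 [ 3.4  4.8 33.2 33. ] [ 0.5587 -0.0342  0.065 ]
[209.9 229.2] 32.0 [ 7.6  6.2 29.5 29. ] [ 0.5661 -0.0898  0.056 ]
[ 0.5543 -0.005   0.065 ] 59.13728961119983 8.575605517637186 0.08609950771752009
yaw via side key 7.913344623688534
collar 277.625 226.875 22.4 [ 0.5556 -0.0338  0.057 ]
collar 350.375 233.375 26.05 [0.5521 0.025  0.057 ]
```

The midpoint is (0.5543, -0.005), the spacing 59–61 mm and the yaw 8.6°, which agrees with the first estimate. I'll descend to about 4 mm above the keys.

```bash
python3 -m jog '{"rot":[[0,0,0],[0,0,0],[0,0,0],[0,0,0],[0,0,0],[0,0,0],[0,0,0],[0,0,0],[0,0,0],[0,0,0]],"delta_pos":[[-0.5,-0.5,-10],[0,0,-12],[0,0,-12],[0,0,-12],[0,0,-12],[0,0,-12],[0,0,-9],[0,0,-5],[0,0,0],[0,0,0]],"grip":[52,52,52,52,52,52,52,52,52,52]}'
python3 - <<'E'
from m import *
c=snap('side','side2'); d=snap('scene','scene2')
a=c['frame'][180:340,220:420]; b=d['frame'][180:340,190:390]
cv2.imwrite('pics/c2.png',cv2.resize(np.hstack([a,b]),None,fx=2,fy=2,interpolation=cv2.INTER_CUBIC)[:,:,::-1])
s=r.sense();print(s['tcp_pos'],s['wrist_force'],s['time_s'])
E
```

```text
time_s: 2.28
tcp_pos: [0.5547, -0.0045, 0.0961]
ee_rot: [[-0.989, -0.15, 0.0], [-0.15, 0.989, -0.0], [-0.0, -0.0, -1.0]]
wrist_force: [0.3, -1.0, 1.3]
gripper_width: 0.517
[ 0.55508731 -0.00437402  0.09669453] [-0.03757725  0.34498723  0.50709038] 2.3833
```

View pics/c2.png

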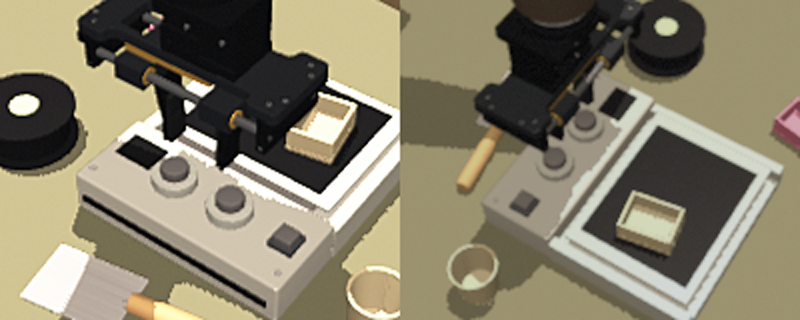

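The side crop shows the fingertips at about (228,166) and (176,139), above the key tops at (230,198) and (176,168). The gap looks bigger than 4 mm. I'll triangulate a fingertip before going on.

```bash
python3 - <<'E'
from m import *
c=load('side2');d=load('scene2')
print('R tip',tri([ray(c,(333,262)),ray(d,(263,252))]))
for n,q in (('side',c),('scene',d)):
    for z in (.0717,.1):
        for y in (-.0345,.026):
            p=np.array([.5593 if y<0 else .550,y,z]); e=q['orientation'].T@(p-q['xyz']); K=q['K']; print(n,p,(K[0,2]-K[0,0]*e[0]/e[2]).round(1),(K[1,2]+K[0,0]*e[1]/e[2]).round(1))
a=cv2.resize(c['frame'][235:300,290:350],(370,400),interpolation=cv2.INTER_CUBIC); b=cv2.resize(d['frame'][225:290,240:300],(370,400),interpolation=cv2.INTER_CUBIC)
cv2.imwrite('pics/c3.png',np.clip(np.hstack([a,b])[:,:,::-1].astype(float)*1.6,0,255))
E
```

```text
R tip [ 0.55778592 -0.03744762  0.09879839]
side [ 0.5593 -0.0345  0.0717] 334.5 274.1
side [0.55   0.026  0.0717] 306.0 258.8
side [ 0.5593 -0.0345  0.1   ] 334.7 262.2
side [0.55  0.026 0.1  ] 305.5 247.0
scene [ 0.5593 -0.0345  0.0717] 266.5 256.3
scene [0.55   0.026  0.0717] 282.1 236.8
scene [ 0.5593 -0.0345  0.1   ] 265.4 249.0
scene [0.55  0.026 0.1  ] 281.4 229.4[ WARN:0@0.473] global loadsave.cpp:1063 imwrite_ Unsupported depth image for selected encoder is fallbacked to CV_8U.
```

View pics/c3.png

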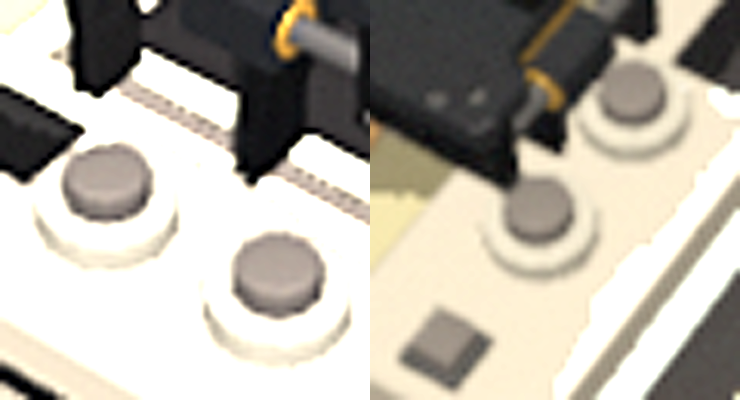

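The tips triangulate to about z 0.098, which disagrees with the nominal 0.072, but their xy is over the keys. I'll go down in small steps and let the wrist force show where contact happens.

```bash
python3 -m jog '{"rot":[[0,0,0],[0,0,0],[0,0,0],[0,0,0]],"delta_pos":[[0,0,-1],[0,0,-1],[0,0,0],[0,0,0]],"grip":[52,52,52,52]}'
python3 -m jog '{"rot":[[0,0,0],[0,0,0],[0,0,0],[0,0,0]],"delta_pos":[[0,0,-1],[0,0,-1],[0,0,0],[0,0,0]],"grip":[52,52,52,52]}'
python3 -m jog '{"rot":[[0,0,0],[0,0,0],[0,0,0],[0,0,0]],"delta_pos":[[0,0,-1],[0,0,-1],[0,0,0],[0,0,0]],"grip":[52,52,52,52]}'
```

```text
time_s: 2.72
tcp_pos: [0.5545, -0.0045, 0.0941]
ee_rot: [[-0.989, -0.15, 0.0], [-0.15, 0.989, 0.0], [-0.0, 0.0, -1.0]]
wrist_force: [0.7, -0.0, 0.6]
gripper_width: 0.519
time_s: 3.05
tcp_pos: [0.5544, -0.0045, 0.0918]
ee_rot: [[-0.989, -0.15, -0.0], [-0.15, 0.989, -0.0], [0.0, -0.0, -1.0]]
wrist_force: [-0.2, -0.2, -0.2]
gripper_width: 0.522
time_s: 3.38
tcp_pos: [0.5544, -0.0045, 0.0898]
ee_rot: [[-0.989, -0.15, -0.0], [-0.15, 0.989, -0.0], [0.0, -0.0, -1.0]]
wrist_force: [-0.2, -0.1, 0.1]
gripper_width: 0.522
```

```bash
python3 -m jog '{"rot":[[0,0,0],[0,0,0],[0,0,0],[0,0,0]],"delta_pos":[[0,0,-1],[0,0,-1],[0,0,-1],[0,0,0]],"grip":[52,52,52,52]}' | grep -E 'tcp|force'
python3 -m jog '{"rot":[[0,0,0],[0,0,0],[0,0,0],[0,0,0]],"delta_pos":[[0,0,-1],[0,0,-1],[0,0,-1],[0,0,0]],"grip":[52,52,52,52]}' | grep -E 'tcp|force'
python3 - <<'E'
from m import *
c=snap('side','side3'); d=snap('scene','scene3')
a=cv2.resize(c['frame'][220:300,285:360],(375,400),interpolation=cv2.INTER_CUBIC); b=cv2.resize(d['frame'][215:295,230:305],(375,400),interpolation=cv2.INTER_CUBIC)
cv2.imwrite('pics/c4.png',np.clip(np.hstack([a,b])[:,:,::-1].astype(float)*1.4,0,255).astype(np.uint8))
E
```

```text
tcp_pos: [0.5543, -0.0045, 0.0867]
wrist_force: [-0.0, -0.3, -0.9]
tcp_pos: [0.5543, -0.0045, 0.0837]
wrist_force: [-0.2, 0.4, 0.3]
```

View pics/c4.png

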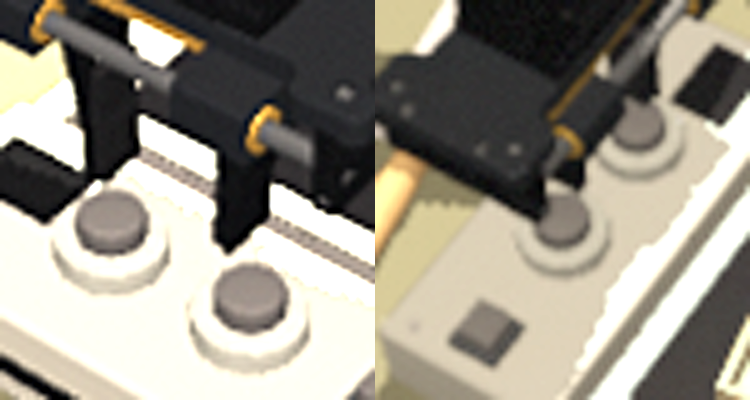

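The force is still zero. The right tip in the side crop at (245,235) works out to z of about 0.087, roughly 20 mm above the keys and laterally on target, so the fingers really are shorter than stated.

```bash
python3 -m jog '{"rot":[[0,0,0],[0,0,0],[0,0,0],[0,0,0],[0,0,0],[0,0,0],[0,0,0]],"delta_pos":[[0,0,-2],[0,0,-2],[0,0,-2],[0,0,-2],[0,0,-2],[0,0,0],[0,0,0]],"grip":[52,52,52,52,52,52,52]}' | grep -E 'tcp|force'
python3 -m jog '{"rot":[[0,0,0],[0,0,0],[0,0,0],[0,0,0]],"delta_pos":[[0,0,-1],[0,0,-1],[0,0,0],[0,0,0]],"grip":[52,52,52,52]}' | grep -E 'tcp|force'
python3 -m jog '{"rot":[[0,0,0],[0,0,0],[0,0,0],[0,0,0]],"delta_pos":[[0,0,-1],[0,0,-1],[0,0,0],[0,0,0]],"grip":[52,52,52,52]}' | grep -E 'tcp|force'
```

```text
tcp_pos: [0.5544, -0.0045, 0.0737]
wrist_force: [-0.5, 0.7, 0.1]
tcp_pos: [0.5545, -0.0045, 0.0719]
wrist_force: [0.3, -1.3, 0.4]
tcp_pos: [0.5544, -0.0045, 0.0698]
wrist_force: [1.0, 0.4, -0.4]
```

```bash
python3 -m jog '{"rot":[[0,0,0],[0,0,0],[0,0,0],[0,0,0]],"delta_pos":[[0,0,-1],[0,0,-1],[0,0,0],[0,0,0]],"grip":[52,52,52,52]}' | grep -E 'tcp|force'
python3 -m jog '{"rot":[[0,0,0],[0,0,0],[0,0,0],[0,0,0]],"delta_pos":[[0,0,-1],[0,0,-1],[0,0,0],[0,0,0]],"grip":[52,52,52,52]}' | grep -E 'tcp|force'
python3 - <<'E'
from m import *
c=snap('side','side5'); d=snap('scene','scene5')
a=cv2.resize(c['frame'][220:300,285:360],(375,400),interpolation=cv2.INTER_CUBIC); b=cv2.resize(d['frame'][215:295,230:305],(375,400),interpolation=cv2.INTER_CUBIC)
cv2.imwrite('pics/c5.png',np.clip(np.hstack([a,b])[:,:,::-1].astype(float)*1.4,0,255).astype(np.uint8))
E
```

```text
tcp_pos: [0.5544, -0.0045, 0.0679]
wrist_force: [0.1, -0.2, -0.4]
tcp_pos: [0.5544, -0.0045, 0.0659]
wrist_force: [-0.4, -0.5, 1.0]
```

View pics/c5.png

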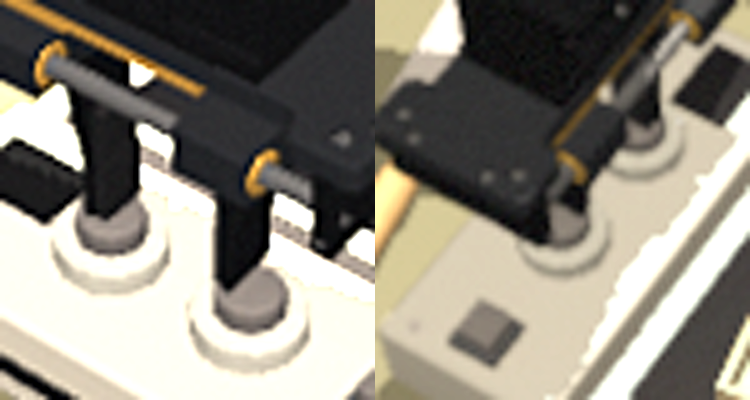

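The tips are now a few mm over both key tops, at (112,205) and (242,275) in the side crop, and centred within about 3 mm. I'll continue to contact.

```bash
for i in 1 ; do :; done
python3 -m jog '{"rot":[[0,0,0],[0,0,0],[0,0,0]],"delta_pos":[[0,0,-1],[0,0,-1],[0,0,0]],"grip":[52,52,52]}' | grep -E 'tcp|force'
python3 -m jog '{"rot":[[0,0,0],[0,0,0],[0,0,0]],"delta_pos":[[0,0,-1],[0,0,-1],[0,0,0]],"grip":[52,52,52]}' | grep -E 'tcp|force'
python3 -m jog '{"rot":[[0,0,0],[0,0,0],[0,0,0]],"delta_pos":[[0,0,-1],[0,0,-1],[0,0,0]],"grip":[52,52,52]}' | grep -E 'tcp|force'
```

```text
tcp_pos: [0.5543, -0.0045, 0.0637]
wrist_force: [-0.1, -0.5, -0.1]
tcp_pos: [0.5543, -0.0045, 0.0617]
wrist_force: [0.7, 0.3, -0.5]
tcp_pos: [0.5546, -0.0044, 0.0602]
wrist_force: [-1.1, 0.2, 1.6]
```

```bash
python3 -m jog '{"rot":[[0,0,0],[0,0,0],[0,0,0]],"delta_pos":[[0,0,-1],[0,0,-1],[0,0,0]],"grip":[52,52,52]}' | grep -E 'tcp|force'
python3 -m jog '{"rot":[[0,0,0],[0,0,0],[0,0,0]],"delta_pos":[[0,0,-1],[0,0,-1],[0,0,0]],"grip":[52,52,52]}' | grep -E 'tcp|force'
python3 -c "from station import r;s=r.sense();print(s['tcp_pos'],s['wrist_force'],s['moment'],s['time_s'])"
```

```text
tcp_pos: [0.5546, -0.0045, 0.0583]
wrist_force: [-1.7, 0.2, 5.4]
tcp_pos: [0.5546, -0.0045, 0.0566]
wrist_force: [-1.5, -0.1, 6.4]
[ 0.55460093 -0.00449425  0.05661373] [-1.52742716 -0.12399047  6.43574857] [ 0.14593993  0.55470704 -0.02657588] 7.4167
```

Contact was at TCP z of about 0.060, and the total of 6.4 N at 3.4 mm matches two springs. I'll check that both keys are moving before passing 5 mm.

```bash
python3 - <<'E'
from m import *
c=snap('side','side6'); o=load('side5')
f=lambda q:cv2.resize(q['frame'][240:300,290:350],(390,390),interpolation=cv2.INTER_CUBIC)
cv2.imwrite('pics/c6.png',np.clip(np.hstack([f(o),f(c)])[:,:,::-1].astype(float)*1.5,0,255).astype(np.uint8))
E
```

```text
(no output)
```

View pics/c6.png

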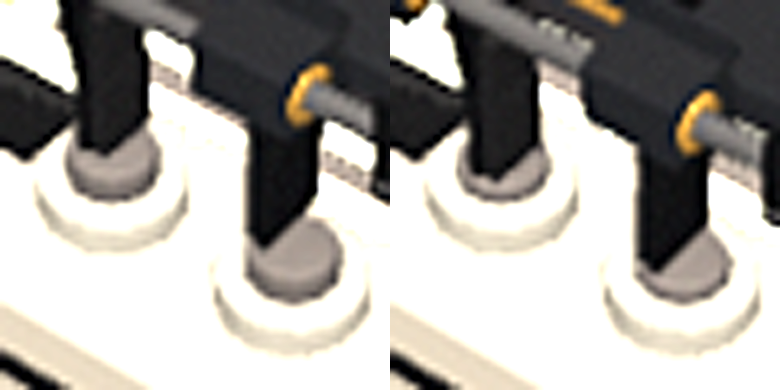

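Both keys have gone down: the right key's rim dropped about 2 px and the left key's side is nearly gone. I'll press home now.

```bash
python3 -m jog '{"rot":[[0,0,0],[0,0,0],[0,0,0],[0,0,0],[0,0,0],[0,0,0]],"delta_pos":[[0,0,-1],[0,0,-1],[0,0,-1],[0,0,-1],[0,0,0],[0,0,0]],"grip":[52,52,52,52,52,52]}' | grep -E 'tcp|force'
python3 -m jog '{"rot":[[0,0,0],[0,0,0],[0,0,0]],"delta_pos":[[0,0,-0.5],[0,0,0],[0,0,0]],"grip":[52,52,52]}' | grep -E 'tcp|force'
python3 -c "from station import r;s=r.sense();print(s['tcp_pos'],s['wrist_force'],s['moment'],s['time_s'])"
```

```text
tcp_pos: [0.5546, -0.0045, 0.0538]
wrist_force: [-4.1, 1.8, 12.5]
tcp_pos: [0.5546, -0.0045, 0.0537]
wrist_force: [-5.1, 1.6, 14.6]
[ 0.55463922 -0.00447864  0.05373939] [-5.11195011  1.60454001 14.61089852] [0.33707435 1.55127184 0.02072345] 8.2167
```

It has bottomed at 0.0537, with about 6.8 mm of travel and the force climbing. I'll add a little margin and hold while the plate glides.

```bash
python3 -m jog '{"rot":[[0,0,0],[0,0,0],[0,0,0],[0,0,0],[0,0,0],[0,0,0],[0,0,0],[0,0,0],[0,0,0],[0,0,0]],"delta_pos":[[0,0,-0.5],[0,0,-0.5],[0,0,0],[0,0,0],[0,0,0],[0,0,0],[0,0,0],[0,0,0],[0,0,0],[0,0,0]],"grip":[52,52,52,52,52,52,52,52,52,52]}' | grep -E 'tcp|force'
for k in 1 2 3; do :; done
python3 -m jog '{"rot":[[0,0,0],[0,0,0],[0,0,0],[0,0,0],[0,0,0],[0,0,0],[0,0,0],[0,0,0],[0,0,0],[0,0,0]],"delta_pos":[[0,0,0],[0,0,0],[0,0,0],[0,0,0],[0,0,0],[0,0,0],[0,0,0],[0,0,0],[0,0,0],[0,0,0]],"grip":[52,52,52,52,52,52,52,52,52,52]}' | grep -E 'tcp|force'
python3 -m jog '{"rot":[[0,0,0],[0,0,0],[0,0,0],[0,0,0],[0,0,0],[0,0,0],[0,0,0],[0,0,0],[0,0,0],[0,0,0]],"delta_pos":[[0,0,0],[0,0,0],[0,0,0],[0,0,0],[0,0,0],[0,0,0],[0,0,0],[0,0,0],[0,0,0],[0,0,0]],"grip":[52,52,52,52,52,52,52,52,52,52]}' | grep -E 'tcp|force'
python3 - <<'E'
from m import *
c=snap('scene','scene7'); d=snap('side','side7'); o=load('scene5')
print(r.sense()['time_s'])
a=cv2.resize(c['frame'][200:350,210:400],(456,360),interpolation=cv2.INTER_CUBIC); b=cv2.resize(d['frame'][235:305,285:350],(334,360),interpolation=cv2.INTER_CUBIC)
cv2.imwrite('pics/c7.png',np.clip(np.hstack([a,b])[:,:,::-1].astype(float)*1.3,0,255).astype(np.uint8))
# box displacement on the plate: cream mask around box
for q in (o,c):
    h=cv2.cvtColor(q['frame'],cv2.COLOR_RGB2HSV); m=cv2.inRange(h,(12,40,120),(30,140,255)); m[:270]=0;m[310:]=0;m[:,:290]=0;m[:,345:]=0
    M=cv2.moments(m,True); p=(M['m10']/M['m00'],M['m01']/M['m00']); print(M['m00'],np.round(p,1),plane(q,p,.058).round(4))
E
```

```text
tcp_pos: [0.5547, -0.0045, 0.0537]
wrist_force: [-7.0, 1.7, 20.4]
tcp_pos: [0.5547, -0.0045, 0.0537]
wrist_force: [-7.0, 1.7, 20.3]
tcp_pos: [0.5547, -0.0045, 0.0537]
wrist_force: [-7.8, 0.8, 20.4]
10.8167
362.0 [314.8 290. ] [ 0.6886 -0.0243  0.058 ]
280.0 [329.1 296.9] [ 0.722  -0.0178  0.058 ]
```

View pics/c7.png

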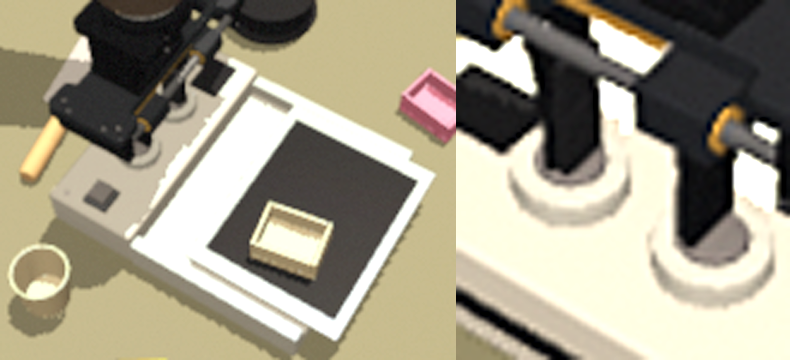

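The plate has glided out with the box standing on it at crop (290,240), and both keys are flush down. My mask window clipped the box, so I'll hold longer and re-measure with a wider one.

```bash
cat > p.py <<'E'
from m import *
def box(q):
    h=cv2.cvtColor(q['frame'],cv2.COLOR_RGB2HSV); m=cv2.inRange(h,(0,0,0),(179,255,75)) # dark pad of the plate
    m[:225]=0;m[345:]=0;m[:,:270]=0;m[:,400:]=0
    m=cv2.morphologyEx(m,cv2.MORPH_OPEN,np.ones((3,3)))
    cs,_=cv2.findContours(m,0,2); k=cv2.convexHull(max(cs,key=cv2.contourArea)); M=cv2.moments(k); p=(M['m10']/M['m00'],M['m01']/M['m00'])
    return M['m00'],np.round(p,1),plane(q,p,.042)
if __name__=='__main__':
    a=box(load('scene5')); ax=np.array([np.cos(np.radians(8.6)),np.sin(np.radians(8.6)),0])
    for b in (box(load('scene7')),box(snap('scene','scene8'))): print(a,b,'shift along dock x mm',1000*(b[2]-a[2])@ax)
    print(r.sense()['time_s'])
E
python3 -m jog '{"rot":[[0,0,0],[0,0,0],[0,0,0],[0,0,0],[0,0,0],[0,0,0],[0,0,0],[0,0,0],[0,0,0],[0,0,0]],"delta_pos":[[0,0,0],[0,0,0],[0,0,0],[0,0,0],[0,0,0],[0,0,0],[0,0,0],[0,0,0],[0,0,0],[0,0,0]],"grip":[52,52,52,52,52,52,52,52,52,52]}' | grep -E 'tcp|force'
python3 -m jog '{"rot":[[0,0,0],[0,0,0],[0,0,0],[0,0,0],[0,0,0],[0,0,0],[0,0,0],[0,0,0],[0,0,0],[0,0,0]],"delta_pos":[[0,0,0],[0,0,0],[0,0,0],[0,0,0],[0,0,0],[0,0,0],[0,0,0],[0,0,0],[0,0,0],[0,0,0]],"grip":[52,52,52,52,52,52,52,52,52,52]}' | grep -E 'tcp|force'
python3 p.py
```

```text
tcp_pos: [0.5547, -0.0045, 0.0537]
wrist_force: [-7.1, 0.8, 21.1]
tcp_pos: [0.5547, -0.0044, 0.0537]
wrist_force: [-7.0, 1.8, 20.3]
(3603.5, array([324.6, 282. ]), array([0.68673138, 0.01134695, 0.042     ])) (3757.0, array([340.3, 290.4]), array([0.72558065, 0.01705472, 0.042     ])) shift along dock x mm 39.265978444403395
(3603.5, array([324.6, 282. ]), array([0.68673138, 0.01134695, 0.042     ])) (3756.5, array([340.3, 290.4]), array([0.72557637, 0.01704329, 0.042     ])) shift along dock x mm 39.2600367999175
12.5333
```

The plate has shifted 39.3 mm of the expected 40 and has been stationary for 1.7 s, so it is at its stop. I'll release straight up and move clear.

```bash
python3 -m jog '{"rot":[[0,0,0],[0,0,0],[0,0,0],[0,0,0],[0,0,0],[0,0,0],[0,0,0],[0,0,0],[0,0,0],[0,0,0]],"delta_pos":[[0,0,-0],[0,0,2],[0,0,2],[0,0,2],[0,0,2],[0,0,3],[0,0,4],[0,0,8],[0,0,10],[0,0,12]],"grip":[52,52,52,52,52,52,52,52,52,52]}' | grep -E 'tcp|force'
python3 -m jog '{"rot":[[0,0,0],[0,0,0],[0,0,0],[0,0,0],[0,0,0],[0,0,0],[0,0,0],[0,0,0],[0,0,0],[0,0,0]],"delta_pos":[[0,0,15],[0,0,15],[0,0,15],[0,0,15],[0,0,15],[0,0,10],[0,0,5],[0,0,0],[0,0,0],[0,0,0]],"grip":[52,52,52,52,52,52,52,52,52,52]}' | grep -E 'tcp|force'
python3 - <<'E'
from p import *
q=snap('scene','scene9'); d=snap('side','side9'); print(box(q), r.sense()['time_s'])
w=snap('wrist','wrist9')
a=cv2.resize(q['frame'][200:350,200:390],(456,360),interpolation=cv2.INTER_CUBIC); b=cv2.resize(d['frame'][235:305,285:350],(334,360),interpolation=cv2.INTER_CUBIC)
cv2.imwrite('pics/c9.png',np.clip(np.hstack([a,b])[:,:,::-1].astype(float)*1.3,0,255).astype(np.uint8))
E
```

```text
tcp_pos: [0.5542, -0.0045, 0.0958]
wrist_force: [0.4, -0.1, -0.5]
tcp_pos: [0.5538, -0.0045, 0.1845]
wrist_force: [0.5, -0.2, 0.3]
(3747.5, array([340.2, 290.4]), array([0.72543653, 0.01702076, 0.042     ])) 14.3
```

View pics/c9.png

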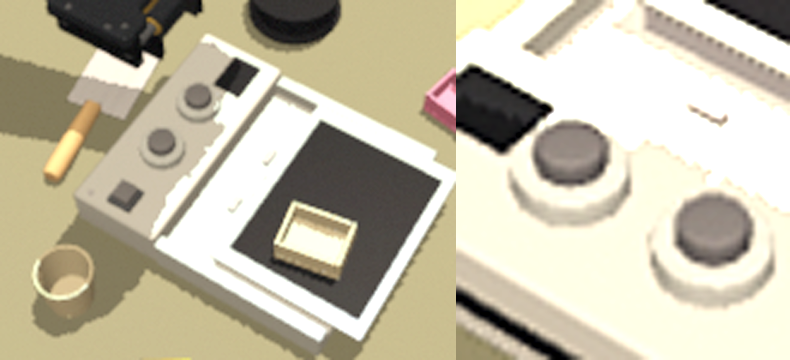

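Both keys are up at side crop (570,150) and (713,228). The plate is out, the box stands upright on it at (315,240), the other objects are in place, and the arm is clear.

```bash
python3 -c "
from station import finish_job; print(finish_job())"
```

```text
the job is handed in; nothing more can be done
None
```

I pressed both round keys down together, one fingertip on each, and held them about 4 s while the plate glided out. Then I released straight up, moved clear and handed the job in at about 14.3 s. The hand-in reports no verdict.

**Last checks**
- **Plate:** it shifted 39.3 mm along dock x, against 40 mm expected. It had been at rest for 1.7 s before release and stayed there afterwards.
- **Keys:** the fingers stopped at about 6.8 mm of travel with about 20 N on the wrist. Both keys were up again in the last picture.
- **Box:** it stands upright on the plate.
- **Square key and other objects:** I did nothing near the square key. The spool, cup and scraper look undisturbed in the last picture, but I did not measure them.
- **Robot:** the wrist force is about 0 N and the fingertips are about 12 cm above the keys, touching nothing.

**Disagreements**
- **Fingertip length:** contact came at TCP z of about 0.060, not the 0.092 implied by tips 25 mm ahead of the TCP. The pictures also showed the tips higher than stated, so I went down in small, force-checked steps.
- **Finger placement:** the right finger sat about 3 mm inward of its key's centre, still well on the key.
- **Side force:** there was a sideways force of about 7 N while pressing, which had no visible effect.

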